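# Press a plaster mould shut, three clicks, and hold

### The arm

A 6-joint arm with a two-finger parallel gripper is mounted at the origin on the work surface. World frame = base frame: x ahead of the robot, y to its left, z up, the work surface at z = 0. Lengths are in m, angles in rad, forces in N, time in s.
With the tool pointing down it reaches from about 0.425 to 0.95 m from the base axis. Payload 3.5 kg.
Tool frame: the origin (TCP) lies midway between the tips of the shut fingers; the grasp point (between the pads) lies 19 mm behind it; z points along the fingers, y is the line along which they close (so a half turn about z gives the same grasp; the last joint's range is limited). The gripper opens to 85 mm and grips with 20 to 120 N. Pads are 22 mm wide; open, the fingers measure 114 mm over their backs; the gripper's body (76 mm by 85 mm) begins 54 mm behind the grasp point. The pads swing forward as they close: fully open they stand 13 mm farther back than shut.
Start: joints at [1.097, 0.286, 1.577, -0, 1.279, -0.15], TCP at [0.215, 0.64, 0.231] pointing down, gripper open.
Joint ranges: [-2.77, 2.77], [-0.9, 2.22], [0.21, 2.48], [-1.53, 4.67], [0.24, 2.81], [-2.84, 2.84]. Speed limits (rad/s): [2.79, 2.79, 3.14, 3.14, 3.14, 3.14].

### API

Orientations are given as a unit quaternion [x, y, z, w].
In Python, from plant import get_state, read_camera, ctrl gives the robot as it stands.
- The arm moves only by the shell command python3 -m crank 'ROWS' [FORCE]. ROWS is JSON, a list of rows, each a list of 3 entries, a list of its own where there are three numbers: the shift along the tool's x, y, z in mm, then the turn about the tool's z in degrees, then the closure in counts, from 0 (fully open) to 255 (shut). In form: [[[tx, ty, tz], yaw, claw], ...]. A call has 1 to 10 rows; each row is the pose to reach, as a shift and turn from the pose commanded when the call began, along the tool's axes at that moment; what a row does not reach only later rows make up. A row lasts 1/10 s, in which the tool goes at most 50 mm and 8.59 degrees, less where a joint would pass 70% of its speed; a pose out of reach is approached as far as the arm can. A call with a gripper value outside its range is refused whole. The fingers move at their own pace and stop on an object; FORCE is the grip in N (left out, the last holds). Time passes only in rows, so rows that repeat a pose let the fingers close. It gives the time, the measured TCP pose, the force, the opening and the grip force at its end, in the units of the state.
- get_state(): the state, without advancing time (a new reading comes with each control period).
- read_camera(name): name is "scene" or "top" or "wrist"; returns a dict with "frame" (480x640x3 uint8, blue, green, red), "range_z" (480x640 float32, m along the optical axis (not along the pixel's ray), 0 where there is no reading), "vfov" (degrees; the focal length in pixels is half the picture's height over the tangent of half this angle, whatever the lens; pixels are square), "cx", "cy" (the principal point, pixels), "k1" (the pictures are not rectified: a ray, as slopes to the right and down, at radius r is drawn at 1 + k1 r^2 times it, then the intrinsics apply), "origin" and "orientation" of the camera in the world. Camera axes: x right, y down, z forward; pixel columns grow to the right and rows downward; lengths in m; the calibration is good to about 2 mm. A picture is of the moment at which its call begins.
- ctrl.sign_off(): hands the job in; it is judged then, once.
The state is a dict: "time": time; "qpos": joint angles; "dq": joint speeds; "joint_efforts": joint torques, N m; "eef_pos": TCP position; "tcp_rot": TCP orientation; "contact_force": force on the tool from outside, world axes, zero at the start; "wrist_torque": the same for the moment, N m; "opening": opening from 0.0 (shut) to 1.0 (fully open); "finger_force": force on a finger pad.
Only numpy, scipy, OpenCV 4.12 (cv2) and the standard library are available. Lean on these libraries where they do the work, as an engineer would, in place of code of your own. Each camera call takes 0.05 s, during which the arm holds its last target. There are 200 camera calls.

### The job

Slide the wooden sled with the plaster mould along its channel, under the bridge of the blue press, until it is fully home against the end stop, and let go of its post. Then take the red handle of the ratchet lever and swing it exactly three clicks, never reaching a fourth, so that the rubber pad presses the mould shut. Finish while still holding the red handle there, since the lever springs back when let go, and leave everything else on the bench alone.

Things in the scene. Friction and masses are not known exactly. Their poses are not given: they have to be found in the camera images.
- press: Blue mould press, fixed to the bench. Origin on the bench, below the vertical axis shared by lever, spindle and pad; x runs along the channel to the end stop, y to its left, z up. Base plate 300 x 150 x 12 mm (x -200 to 100 mm); on it two aluminium guide rails along x, 84 mm apart inside, 12 mm high, x -190 to 60 mm.
- stop_face (a point): Centre of the near face of the steel end stop at the far end of the channel: x = 50 mm in the press frame, 22 mm above the bench. The stop is 100 mm wide and 20 mm high.
- bridge_top (a point): Middle of the bridge's top, on the lever's axis, 130 mm above the bench. The bridge is 50 mm deep in x, 148 mm wide and 25 mm thick, its underside 105 mm above the bench, on two columns with inner faces at y = +-54 mm. On it lie a 92 mm steel disc with five brass teeth and the lever, the lever bar's top 163 mm above the bench.
- sled: Loose wooden sled, 165 x 80 x 12 mm, 0.35 to 0.7 kg, with a white two-part plaster mould 88 x 68 mm, top 67 mm above the sled's underside. Origin: underside, below the mould's centre; x along the channel to the stop; board from x = -115 to 50 mm. It lies on the base plate between the rails, 55 to 85 mm short of home; home is x = 0, z = 12 mm in the press frame, front edge on the stop.
- sled_post (a point): Point on the axis of the sled's upright round wooden post, 24 mm across, at which to pinch it: 95 mm behind the sled's origin (-x), 55 mm above the sled's underside and 23 mm below the top of the post. The post stays in front of the bridge.
- handle: Upright round red handle, 22 mm across and 55 mm high, a sleeve that turns freely on its own axis, at the end of the steel lever on top of the press, 115 mm from the lever's axis. Origin: the centre of its foot, 163 mm above the bench. Its top is 218 mm above the bench.
- lever_grip (a point): Point on the red handle's axis 30 mm above its foot, 193 mm above the bench, at which to pinch it.
- lever (a joint): Angle of the ratchet lever (rad) about the press's z axis: 0 where it points to the press's +y; grows counter-clockwise from above, towards the press's -x; stop at 1.2. A spring holds it at 0 to start; free play to about 0.1. Passing a brass tooth is a click: the push builds up, then drops. Teeth at about 0.22, 0.42, 0.62 (third click), 0.82 (fourth, too far), 1.02. Takes 3 to 10 N at the handle.
- notch3 (a point): Fixed point where the lever_grip point stands when the lever is in the notch after the third tooth (0.72 rad), midway between the third and fourth clicks. The clicks do not lock: let go there, the lever springs back.
- pad: Black rubber pad, 44 mm across, under the bridge on the lever's axis. Its underside is 89 mm above the bench with the lever at 0 and sinks 18 mm per rad of the lever; a home mould's top is at 79 mm, so that the pad meets it between the second and the third click and a spring then presses it with about 8 to 10 N at the third.
- scraper: Bystander, to be left alone: a spatula-shaped scraper, 200 long, lying right of the press (mm).
- tape: Bystander, to be left alone: a roll of blue tape, 76 across, 24 high, lying right of the press (mm).
- paint_can: Bystander, to be left alone: a paint can, 90 across, 110 high (mm).
- tray: Bystander, to be left alone: a white plaster tray, 200 x 260 x 45 mm.
- dome: Bystander, to be left alone: a white plaster dome casting, 100 across, 56 high (mm).
- jar: Bystander, to be left alone: a jar with a yellow cap, 64 across, 90 high (mm).
- brush: Bystander, to be left alone: a brush, 200 long (mm).

How it is judged:
By the outcome, as a careful person would: the job done as asked, in the order asked, and still so for the second after the job is handed in, while the arm keeps its last pose, push and grip.
It also fails if it takes over 66 s, if anything falls off the work surface, if the arm or the gripper's body presses on something with over 40 N, if the wrist force passes 120 N, or if a joint passes its speed limit or range.

## Working session

There is one attempt and no reset: what is moved stays moved. The work goes in short steps, Python scripts to look and compute and a shell command to move; the robot and the scene stay as the last step left them, time stands still between calls to the robot, and variables do not carry over. Pictures are saved under pics/ and viewed, at most 10 in all, crops included, and the job is handed in when it is done.

```bash
mkdir -p pics; cat > h.py <<'E'
import numpy as np, cv2
from scipy.spatial.transform import Rotation as R
from plant import get_state, read_camera, ctrl
def K(c):
    f=240/np.tan(np.radians(c["vfov"])/2)
    return np.array([[f,0,c["cx"]],[0,f,c["cy"]],[0,0,1.]])
def cloud(c):
    v,u=np.mgrid[0:480,0:640]
    p=np.stack([u,v],-1).reshape(-1,1,2).astype(float)
    n=cv2.undistortPoints(p,K(c),np.array([c["k1"],0,0,0.])).reshape(480,640,2)
    z=c["range_z"][...,None]
    P=np.concatenate([n*z,z],-1)
    W=P@R.from_quat(c["orientation"]).as_matrix().T+np.array(c["origin"])
    W[c["range_z"]<=0]=np.nan
    return W
def totool(p):
    s=get_state(); return R.from_quat(s["tcp_rot"]).inv().apply(np.array(p)-s["eef_pos"])*1000
E
python3 - <<'E'
from h import *
for n in ("scene","top"):
    c=read_camera(n); cv2.imwrite(f"pics/{n}0.png",c["frame"]); np.savez(f"{n}0.npz",W=cloud(c),f=c["frame"])
    print(n,c["origin"],c["orientation"],c["vfov"],c["k1"])
s=get_state();print(s["time"],s["eef_pos"],s["tcp_rot"],R.from_quat(s["tcp_rot"]).as_matrix().round(3))
E
```

```text
scene [1.41694897 0.81084698 1.04131842] [ 0.34972917  0.82617589 -0.40249956 -0.1819808 ] 47.23111304085331 -0.02130369073527676
top [0.46123524 0.01055442 1.20587139] [ 0.7166405  -0.69614131  0.02550849 -0.03410265] 54.13926822534675 -0.08179027150863234
0.1 [0.21444311 0.63939034 0.23005372] [ 1.61169193e-01  9.86926188e-01 -1.03968255e-03 -3.30405149e-04] [[-0.948  0.318 -0.001]
 [ 0.318  0.948 -0.002]
 [ 0.    -0.002 -1.   ]]
```

View pics/top0.png

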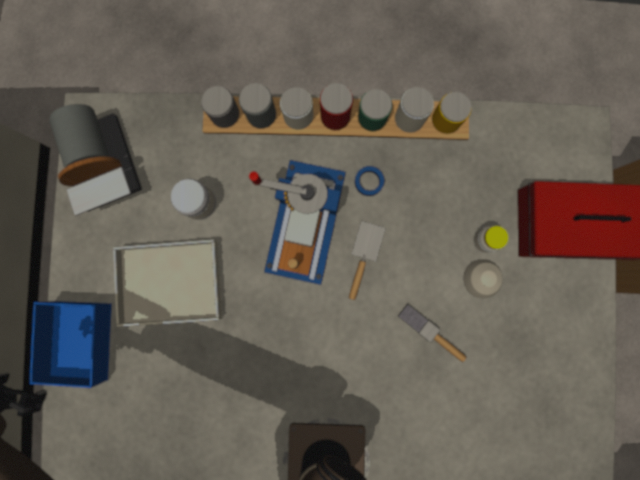

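View pics/scene0.png

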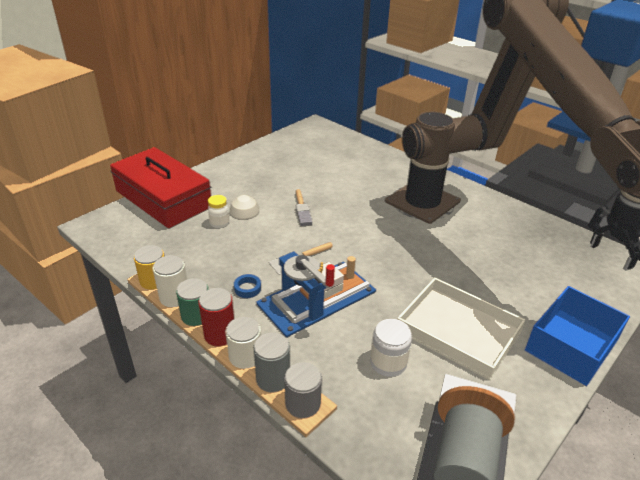

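The top view shows the press's disc axis near (307,192), the red handle at (255,178), the post top at (293,262), and the channel running up and slightly right. The scraper (365,240) and tape (370,180) lie to the right. The scene view agrees with this.

```bash
python3 - <<'E'
from h import *
for n in ("top","scene"):
    d=np.load(n+"0.npz");W=d["W"];f=d["f"];hsv=cv2.cvtColor(f,cv2.COLOR_BGR2HSV)
    reg=(W[...,0]>.35)&(W[...,0]<.85)&(abs(W[...,1])<.3)&(W[...,2]>-.01)
    H,S,V=[hsv[...,i] for i in range(3)]
    print(n)
    red=reg&((H<6)|(H>174))&(S>170)&(W[...,2]>.15)
    print("red",red.sum(),np.nanmean(W[red],0).round(4),np.nanmax(W[red],0), np.nanmin(W[red],0))
    blue=reg&(H>100)&(H<125)&(S>140)&(W[...,2]<.03)&(W[...,2]>.003)
    k=cv2.connectedComponentsWithStats(blue.astype(np.uint8))
    i=1+np.argmax(k[2][1:,4]);print(k[2][1:].tolist()[:8])
    pts=W[k[1]==i][:,:2]
    r=cv2.minAreaRect(pts.astype(np.float32)*1000);print("base",r,cv2.boxPoints(r).round(1).tolist(),np.nanmedian(W[k[1]==i][:,2]))
    if n=="top":
        bx=cv2.boxPoints(r)
        for a,b in ((.055,.075),(.083,.11),(.12,.17)):
            m=reg&(W[...,2]>a)&(W[...,2]<b)&(W[...,0]>.4)&(W[...,0]<.75)&(W[...,1]<.12)&(W[...,1]>-.1)
            kk=cv2.connectedComponentsWithStats(m.astype(np.uint8))
            for j in range(1,kk[0]):
                if kk[2][j,4]>15:
                    q=W[kk[1]==j]; print(a,kk[2][j].tolist(),np.median(q,0).round(4),q.mean(0).round(4),cv2.minAreaRect(q[:,:2].astype(np.float32)*1000))
E
```

```text
top
red 78 [0.6743 0.1721 0.2141] [0.68496332 0.18139828 0.22278608] [0.66557162 0.16387672 0.18893992]
[[286, 162, 58, 29, 514], [356, 167, 27, 28, 222], [268, 202, 17, 61, 272], [317, 213, 18, 62, 341], [266, 268, 8, 5, 20], [275, 271, 35, 10, 117], [312, 279, 9, 4, 21]]
base ((726.2771606445312, 48.47629165649414), (143.0569610595703, 50.61021423339844), 79.64288330078125) [[688.5, -17.299999237060547], [738.2999877929688, -26.399999618530273], [764.0, 114.30000305175781], [714.2000122070312, 123.4000015258789]] 0.012190179343061325
0.083 [288, 258, 10, 10, 79] [0.4964 0.0933 0.0895] [0.4972 0.0927 0.0897] ((497.27105712890625, 92.66239929199219), (21.59165382385254, 21.503000259399414), 2.9242637157440186)
0.12 [281, 175, 60, 38, 1648] [0.6519 0.0579 0.1381] [0.653  0.0568 0.1413] ((656.201171875, 52.35145568847656), (87.5843276977539, 135.16897583007812), 2.1513984203338623)
scene
red 132 [0.6826 0.1819 0.1984] [0.69027888 0.18859565 0.2210656 ] [0.66812125 0.17118126 0.16479012]
[[235, 275, 25, 22, 306], [290, 285, 3, 2, 3], [294, 284, 1, 1, 1], [287, 287, 2, 1, 2], [370, 286, 1, 1, 1], [282, 288, 4, 3, 5], [257, 288, 118, 48, 1017], [283, 292, 25, 22, 295]]
base ((610.2518310546875, 74.69930267333984), (149.77633666992188, 296.5012512207031), 79.39669036865234) [[450.79998779296875, 28.399999618530273], [742.2000122070312, -26.200000762939453], [769.7999877929688, 121.0], [478.29998779296875, 175.60000610351562]] 0.01197081504001063
```

```bash
T='[-441,-428,-20],-8,0'; python3 -m crank '[[[-441,-428,-20],-8,0],[[-441,-428,-20],-8,0],[[-441,-428,-20],-8,0],[[-441,-428,-20],-8,0],[[-441,-428,-20],-8,0],[[-441,-428,-20],-8,0],[[-441,-428,-20],-8,0],[[-441,-428,-20],-8,0],[[-441,-428,-20],-8,0],[[-441,-428,-20],-8,0]]' 40; python3 - <<'E'
from h import *
print(totool([.497,.093,.25]).round(1)); print(R.from_quat(get_state()["tcp_rot"]).as_matrix().round(3))
E
```

```text
time: 1.1
eef_pos: [0.4442, 0.1939, 0.2474]
tcp_rot: [0.092, 0.996, 0.0, -0.0]
contact_force: [1.0, 0.3, 0.4]
opening: 0.996
finger_force: 0.0
[-70.4 -89.6  -2.6]
[[-0.983  0.183 -0.   ]
 [ 0.183  0.983  0.   ]
 [ 0.     0.    -1.   ]]
```

```bash
python3 -m crank '[[[-70,-90,0],0,0],[[-70,-90,0],0,0],[[-70,-90,0],0,0],[[-70,-90,0],0,0],[[-70,-90,0],0,0]]'; python3 - <<'E'
from h import *
c=read_camera("wrist"); cv2.imwrite("pics/w1.png",c["frame"]);W=cloud(c);np.savez("w1.npz",W=W,f=c["frame"])
s=get_state();print(c["origin"],R.from_quat(c["orientation"]).as_matrix().round(2),s["eef_pos"])
m=(W[...,2]>.083)&(W[...,2]<.097)&(W[...,0]<.56)&(W[...,0]>.44)
k=cv2.connectedComponentsWithStats(m.astype(np.uint8))
for j in range(1,k[0]):
    if k[2][j,4]>100:
        q=W[k[1]==j];print(k[2][j],q.mean(0).round(4),cv2.minEnclosingCircle(q[:,:2].astype(np.float32)*1000))
E
```

```text
time: 1.6
eef_pos: [0.4957, 0.0953, 0.2471]
tcp_rot: [0.092, 0.996, 0.0, -0.001]
contact_force: [-0.1, -0.1, -0.3]
opening: 0.997
finger_force: 0.0
[0.42331781 0.10886761 0.39013224] [[ 0.18  0.94  0.28]
 [ 0.98 -0.18 -0.05]
 [ 0.    0.29 -0.96]] [0.49554996 0.09583795 0.24723634]
[300 202  34  34 848] [0.4943 0.0943 0.0897] ((495.2563171386719, 94.02937316894531), 12.038325309753418)
```

View pics/w1.png

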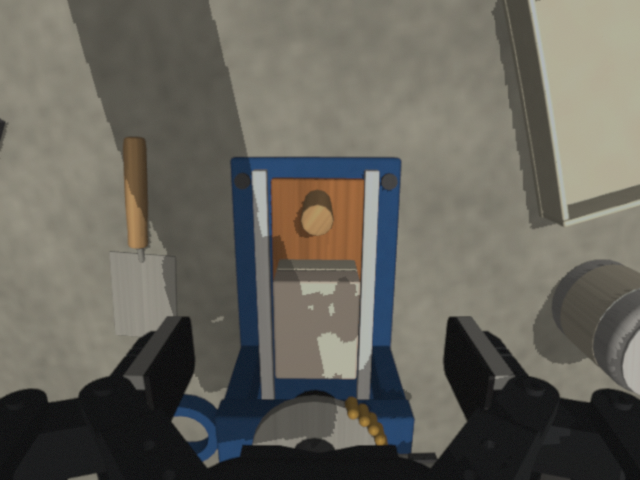

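The wrist view shows the post top at (317,220), the rails at x≈262 and x≈371, and the mould at rows 265–380, all clear for descent.

```bash
python3 -m crank '[[[0,-1.5,60],0,0],[[0,-1.5,120],0,0],[[0,-1.5,170],0,0],[[0,-1.5,200],0,0],[[0,-1.5,200],0,0],[[0,-1.5,200],0,120],[[0,-1.5,200],0,255],[[0,-1.5,200],0,255],[[0,-1.5,200],0,255],[[0,-1.5,200],0,255]]' 40;  python3 - <<'E'
from h import *
d=np.load("w1.npz");W=d["W"];hsv=cv2.cvtColor(d["f"],cv2.COLOR_BGR2HSV);H,S,V=[hsv[...,i] for i in range(3)]
m=(H>100)&(H<125)&(S>120)&(W[...,2]>.006)&(W[...,2]<.02)&(W[...,0]<.62)&(W[...,0]>.4)&(W[...,1]<.2)&(W[...,1]>-.02)
m=cv2.morphologyEx(m.astype(np.uint8),cv2.MORPH_OPEN,np.ones((3,3)))>0
q=W[m];print(m.sum(),cv2.boxPoints(cv2.minAreaRect(q[:,:2].astype(np.float32)*1000)).round(1).tolist())
a=np.radians(-10.6);X=np.array([np.cos(a),np.sin(a)]);Y=np.array([-X[1],X[0]])
for rail in (m,(W[...,2]>.02)&(W[...,2]<.028)&(S<60)&(W[...,0]<.6)&(W[...,0]>.45)&(W[...,1]<.2)&(W[...,1]>-.02)):
    q=W[rail][:,:2];u=q@X*1000;v=q@Y*1000
    print(u.min(),np.percentile(u,[.5,99]),np.percentile(v,[.3,.5,50,99.5,99.7]))
    for lo in range(480,600,30):
        s=(u>lo)&(u<lo+30); print(lo,s.sum(),np.percentile(v[s],[1,99]).round(1) if s.sum()>20 else 0)
E
```

```text
time: 2.65
eef_pos: [0.4977, 0.0933, 0.0502]
tcp_rot: [0.092, 0.996, 0.0, 0.002]
contact_force: [-1.7, 1.2, 5.1]
opening: 0.269
finger_force: 39.0
7828 [[445.29998779296875, 27.0], [619.5999755859375, -6.0], [647.0, 138.8000030517578], [472.70001220703125, 171.8000030517578]]
432.86606667877896 [433.09019831 603.26698246] [108.63941404 108.78659754 175.85575622 255.29141188 255.40461447]
480 1176 [109.2 255.3]
510 1088 [109.  255.2]
540 1024 [108.8 255. ]
570 703 [108.4 254.3]
441.8087999554228 [442.38522734 582.18262175] [127.71688656 127.8308858  139.54005024 235.80571039 235.8805649 ]
480 939 [128.1 235.7]
510 871 [128.1 235.4]
540 782 [127.8 235.4]
570 198 [127.5 139.5]
```

```bash
python3 -m crank '[[[-10,0,0],0,255],[[-20,0,0],0,255],[[-30,0,0],0,255],[[-40,0,0],0,255],[[-50,0,0],0,255],[[-58,0,0],0,255],[[-62,0,0],0,255],[[-62,0,0],0,255]]'; python3 -c "
from h import *;print(get_state()['contact_force'],get_state()['wrist_torque'])"
```

```text
time: 3.45
eef_pos: [0.5554, 0.0825, 0.05]
tcp_rot: [0.092, 0.996, 0.0, -0.003]
contact_force: [-10.7, 2.2, 13.2]
opening: 0.268
finger_force: 39.6
[-10.73913506   2.23108285  13.15100788] [ 0.37856486  1.55403339 -0.01881402]
```

```bash
python3 -m crank '[[[-3,0,0],0,255],[[-6,0,0],0,255],[[-6,0,0],0,255]]';python3 -m crank '[[[-3,0,0],0,255],[[-3,0,0],0,255]]';python3 -m crank '[[[-2,0,0],0,255],[[-2,0,0],0,255]]';python3 -m crank '[[[-2,0,0],0,255],[[-2,0,0],0,255]]'
```

```text
time: 3.75
eef_pos: [0.5608, 0.0816, 0.05]
tcp_rot: [0.092, 0.996, 0.0, -0.004]
contact_force: [-11.4, 2.7, 14.0]
opening: 0.273
finger_force: 39.6
time: 3.95
eef_pos: [0.5636, 0.081, 0.05]
tcp_rot: [0.092, 0.996, 0.0, -0.004]
contact_force: [-12.0, 2.3, 14.0]
opening: 0.268
finger_force: 39.7
time: 4.15
eef_pos: [0.5643, 0.0809, 0.05]
tcp_rot: [0.092, 0.996, 0.0, -0.006]
contact_force: [-16.0, 2.9, 17.7]
opening: 0.272
finger_force: 40.2
time: 4.35
eef_pos: [0.5642, 0.0809, 0.05]
tcp_rot: [0.092, 0.996, 0.0, -0.008]
contact_force: [-21.9, 4.1, 22.4]
opening: 0.272
finger_force: 40.6
```

The sled stopped after 67.6 mm of travel while the push force rose, so it is against the stop. I'll release, lift and check.

```bash
python3 -m crank '[[[0,0,0],0,0],[[0,0,0],0,0],[[0,0,0],0,0],[[0,0,0],0,0],[[0,0,-30],0,0],[[0,0,-80],0,0],[[0,0,-130],0,0],[[0,0,-180],0,0],[[0,0,-200],0,0],[[0,0,-200],0,0]]'; python3 - <<'E'
from h import *
c=read_camera("wrist"); cv2.imwrite("pics/w2.png",c["frame"]);W=cloud(c);np.savez("w2.npz",W=W,f=c["frame"])
s=get_state();print(s["eef_pos"],s["qpos"])
a=np.radians(-10.7);X=np.array([np.cos(a),np.sin(a)]);Y=np.array([-X[1],X[0]])
m=(W[...,2]>.083)&(W[...,2]<.097)&(W[...,0]<.60)&(W[...,0]>.5)
k=cv2.connectedComponentsWithStats(m.astype(np.uint8))
for j in range(1,k[0]):
    if k[2][j,4]>200:
        q=W[k[1]==j];ce,_=cv2.minEnclosingCircle(q[:,:2].astype(np.float32)*1000);print(k[2][j],ce,np.dot(ce,X),np.dot(ce,Y))
hsv=cv2.cvtColor(c["frame"],cv2.COLOR_BGR2HSV);H,S,V=[hsv[...,i] for i in range(3)]
m=(H>100)&(H<125)&(S>120)&(W[...,2]>.006)&(W[...,2]<.02)&(W[...,0]<.62)&(W[...,0]>.4)&(W[...,1]<.2)&(W[...,1]>-.02)
q=W[m][:,:2]*1000;print(np.percentile(q@X,.5),np.percentile(q@Y,[.5,99.5]))
r=((H<6)|(H>174))&(S>150)&(W[...,2]>.15)&(W[...,2]<.24)
print(r.sum(),W[r].mean(0) if r.sum() else 0)
c=read_camera("scene");cv2.imwrite("pics/s2.png",cv2.resize(c["frame"][200:360,200:420],None,fx=3,fy=3))
E
```

```text
time: 5.35
eef_pos: [0.5723, 0.0792, 0.253]
tcp_rot: [0.092, 0.996, 0.0, 0.005]
contact_force: [-0.1, -0.6, -0.9]
opening: 1.001
finger_force: 0.0
[0.57078928 0.07919194 0.24949899] [-3.81343499e-02  5.36685027e-02  1.80789783e+00 -1.77209678e-05
  1.27589965e+00 -1.42455904e+00]
[302 184  33  33 836] (561.478759765625, 81.3212661743164) 536.6175700836865 184.15517771058794
433.69960243361885 [109.95303368 255.96562078]
0 0
```

View pics/w2.png

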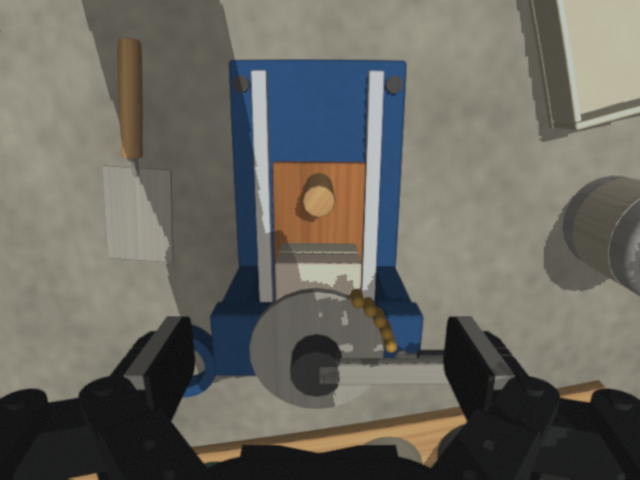

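View pics/s2.png

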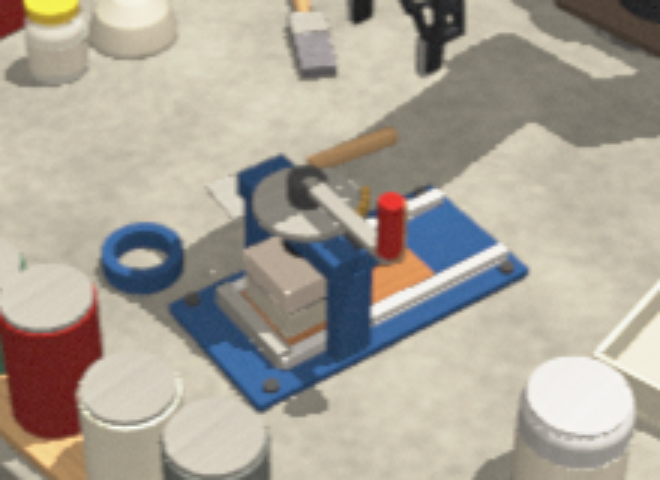

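The wrist view shows the post at (318,200), behind the bridge. The scene crop shows the mould under the bridge next to the stop, and the handle free at (390,230). I'll check the stop gap numerically and move to the near side of the handle for a close look.

```bash
python3 -m crank '[[[-15,40,0],0,0],[[-15,80,0],0,0],[[-15,114,0],0,0],[[-15,114,0],0,0],[[-15,114,0],0,0]]' 60; python3 - <<'E'
from h import *
a=np.radians(-10.7);X=np.array([np.cos(a),np.sin(a)]);Y=np.array([-X[1],X[0]])
c=read_camera("wrist"); cv2.imwrite("pics/w3.png",c["frame"]);W=cloud(c)
hsv=cv2.cvtColor(c["frame"],cv2.COLOR_BGR2HSV);H,S,V=[hsv[...,i] for i in range(3)]
r=((H<6)|(H>174))&(S>150)&(W[...,2]>.16)&(W[...,2]<.24)
print(r.sum())
if r.sum():
    t=r&(W[...,2]>.213);print(W[r].mean(0),t.sum(),cv2.minEnclosingCircle(W[t][:,:2].astype(np.float32)*1000))
print(get_state()["eef_pos"])
c=read_camera("scene");W=cloud(c);u=W[...,:2]@X*1000-633.7;v=W[...,:2]@Y*1000-183
for z in np.arange(.014,.082,.004):
    m=(W[...,2]>z)&(W[...,2]<z+.004)&(abs(v)<30)&(u>0)&(u<80)
    if m.sum()>3: print(round(z,3),m.sum(),np.percentile(u[m],[0,10,50,90,100]).round(1))
E
```

```text
time: 5.95
eef_pos: [0.6042, 0.1889, 0.2443]
tcp_rot: [0.091, 0.996, -0.001, -0.003]
contact_force: [-0.4, -1.0, 0.1]
opening: 1.003
finger_force: 0.0
3189
[0.67027442 0.17631993 0.20302637] 1345 ((675.7725830078125, 175.02093505859375), 11.016868591308594)
[0.60438706 0.18814238 0.24492441]
0.014 35 [61.  63.2 70.3 78.1 79.8]
0.018 20 [40.2 42.3 63.3 64.8 65. ]
0.022 26 [40.3 41.5 43.8 63.8 64.5]
0.026 37 [40.5 41.8 49.  63.9 65.1]
0.03 81 [41.4 43.9 56.1 63.3 65.4]
0.034 29 [40.6 41.3 52.  59.8 65.7]
0.038 17 [41.1 41.4 42.9 44.9 45.2]
0.042 13 [40.7 40.9 42.5 43.2 44.9]
0.046 20 [39.5 40.4 42.4 44.4 44.9]
0.05 11 [40.2 41.  42.5 44.3 44.7]
0.054 13 [40.6 41.5 42.3 43.4 43.7]
0.058 15 [40.9 40.9 42.8 44.  44.9]
0.062 12 [39.7 40.  42.2 44.2 44.5]
0.066 10 [40.7 40.7 43.1 44.6 45.1]
0.07 19 [40.6 41.5 43.  44.7 45.2]
0.074 70 [ 6.4 11.7 25.9 42.5 45. ]
0.078 132 [ 8.8 12.4 27.3 41.1 44.8]
```

View pics/w3.png

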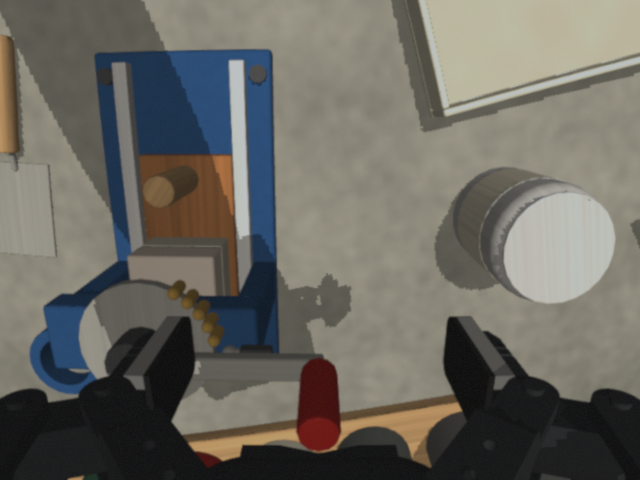

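The red handle (top at about (319,435), bar beneath) measures (0.6758, 0.1750). The mould front sits at x≈43 mm against a nominal 44, so the sled is home.

```bash
python3 -m crank '[[[-40,0,0],0,0],[[-72,0,0],0,0],[[-72.5,0,0],0,0],[[-72.5,0,30],0,0],[[-72.5,0,60],0,0],[[-72.5,0,70],0,0],[[-72.5,0,70],0,0]]' 60; python3 -c "
from h import *;s=get_state();print(s['eef_pos'],totool([.6758,.175,.174]),s['qpos'])"
```

```text
time: 6.75
eef_pos: [0.6748, 0.1746, 0.1749]
tcp_rot: [0.092, 0.996, -0.001, -0.003]
contact_force: [0.2, 1.0, -0.4]
opening: 1.0
finger_force: 0.0
[0.67477811 0.17455166 0.17488931] [-0.92657139  0.63016432  0.88346509] [ 1.07871393e-01  3.81945121e-01  1.56067913e+00 -4.76465176e-05
  1.20443487e+00 -1.27783982e+00]
```

```bash
python3 -m crank '[[[-1,0.5,1],0,120],[[-1,0.5,1],0,200],[[-1,0.5,1],0,255],[[-1,0.5,1],0,255],[[-1,0.5,1],0,255],[[-1,0.5,1],0,255]]' 60
python3 - <<'E'
import numpy as np
for t in (.1,.2,.3,.4,.5,.6,.66,.72): print(t,(115*np.sin(t)).round(1),(115*(np.cos(t)-1)).round(1))
E
```

```text
time: 7.35
eef_pos: [0.6781, 0.1751, 0.1779]
tcp_rot: [0.092, 0.996, -0.0, 0.001]
contact_force: [-2.2, -2.2, 4.2]
opening: 0.238
finger_force: 58.5
0.1 11.5 -0.6
0.2 22.8 -2.3
0.3 34.0 -5.1
0.4 44.8 -9.1
0.5 55.1 -14.1
0.6 64.9 -20.1
0.66 70.5 -24.2
0.72 75.8 -28.5
```

```bash
cat > st.py <<'E'
from h import *
s=get_state();p=np.array(s["eef_pos"][:2])*1000-[654.6,62]
a=np.radians(-10.7);x=p@[np.cos(a),np.sin(a)];y=p@[-np.sin(a),np.cos(a)]
print("press",x.round(1),y.round(1),"ang",np.arctan2(-x,y).round(3),"r",np.hypot(x,y).round(1),"F",np.round(s["contact_force"],1),s["finger_force"])
E
python3 st.py
python3 -m crank '[[[6,-0.2,0],0,255],[[11.5,-0.6,0],0,255],[[17,-1.3,0],0,255],[[20,-1.8,0],0,255]]' >/dev/null;python3 st.py
python3 -m crank '[[[4,-0.8,0],0,255],[[8,-1.7,0],0,255],[[11.5,-2.6,0],0,255]]'  >/dev/null;python3 st.py
```

```text
press 2.1 115.5 ang -0.018 r 115.6 F [-2.2 -2.2  4.2] 58.50151777267456
press -16.7 114.1 ang 0.145 r 115.3 F [ 7.9 -4.1  3.9] 58.48357021808624
press -28.5 111.6 ang 0.25 r 115.1 F [ 4.4 -3.1  4. ] 58.49673092365265
```

```bash

python3 -m crank '[[[4,-1.3,0],0,255],[[8,-2.7,0],0,255],[[10.5,-3.7,0],0,255]]' >/dev/null;python3 st.py
python3 -m crank '[[[4,-1.7,0],0,255],[[8,-3.5,0],0,255],[[10,-4.5,0],0,255]]' >/dev/null;python3 st.py
python3 -m crank '[[[3,-1.5,0],0,255],[[3,-1.5,0],0,255]]'  >/dev/null;python3 st.py
```

```text
press -38.5 108.3 ang 0.341 r 114.9 F [ 9.7 -2.2  2.3] 58.52433264255524
press -49.1 103.7 ang 0.443 r 114.7 F [ 5.5 -1.6  3.8] 58.65440011024475
press -52.5 101.9 ang 0.476 r 114.7 F [ 4.5 -3.2  5.4] 58.68952989578247
```

```bash

python3 -m crank '[[[4,-2.4,0],0,255],[[7,-4.2,0],0,255],[[7,-4.2,0],0,255]]' >/dev/null;python3 st.py
python3 -m crank '[[[3,-2,0],0,255],[[5,-3.5,0],0,255],[[5,-3.5,0],0,255]]' >/dev/null;python3 st.py
python3 -m crank '[[[3,-2.2,0],0,255],[[5,-3.7,0],0,255],[[5,-3.7,0],0,255]]' >/dev/null;python3 st.py
```

```text
press -59.0 98.2 ang 0.541 r 114.6 F [ 5.6 -1.9  4. ] 58.692700266838074
press -63.9 95.0 ang 0.592 r 114.5 F [ 4.6 -1.3  3.6] 58.78035128116608
press -69.1 91.1 ang 0.649 r 114.4 F [ 4.1 -0.9  4.9] 58.79115343093872
```

The force did not build clearly before the third tooth, so I'll check that the handle has not slipped in the grip.

```bash
python3 - <<'E'
from h import *
c=read_camera("scene");cv2.imwrite("pics/s3.png",cv2.resize(c["frame"][180:360,200:420],None,fx=3,fy=3))
W=cloud(c);np.save("s3.npy",W)
a=np.radians(-10.7);X=np.array([np.cos(a),np.sin(a)]);Y=np.array([-X[1],X[0]])
hsv=cv2.cvtColor(c["frame"],cv2.COLOR_BGR2HSV);H,S,V=[hsv[...,i] for i in range(3)]
r=((H<6)|(H>174))&(S>150)&(W[...,2]>.15)&(W[...,2]<.24)&(W[...,0]>.5)&(W[...,0]<.8)
p=W[r];print(r.sum(),p.mean(0),((p[:,:2]*1000-[654.6,62]).mean(0)@np.c_[X,Y]), np.argwhere(r).mean(0))
E
python3 st.py
```

```text
75 [0.61127736 0.16548322 0.19604491] [-61.7827575   93.64037169] [258.62666667 344.42666667]
press -69.3 91.0 ang 0.651 r 114.4 F [ 4.4 -1.7  4.2] 58.80088269710541
```

View pics/s3.png

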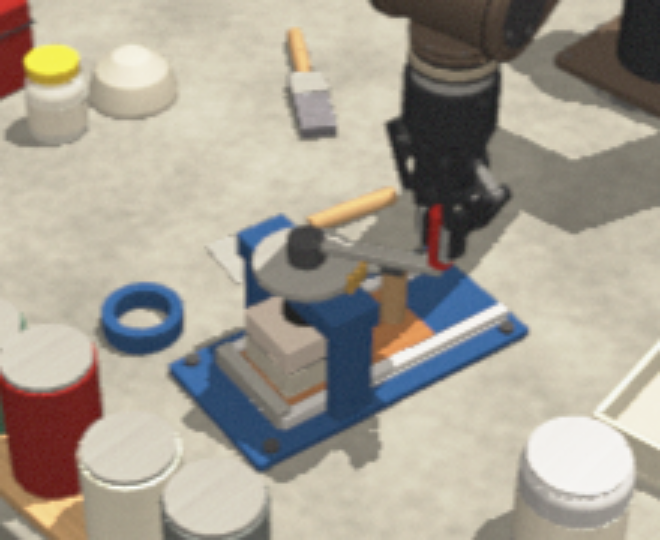

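The lever follows the gripper (bar end at about (437,265), about 0.65 rad), so nothing has slipped. I'll continue in small steps to 0.72.

```bash

python3 -m crank '[[[2,-1.6,0],0,255],[[2,-1.6,0],0,255]]' >/dev/null;python3 st.py
python3 -m crank '[[[2,-1.7,0],0,255],[[2,-1.7,0],0,255]]' >/dev/null;python3 st.py
python3 -m crank '[[[1.5,-1.3,0],0,255],[[1.5,-1.3,0],0,255]]' >/dev/null;python3 st.py
python3 -m crank '[[[1,-1,0],0,255],[[1,-1,0],0,255],[[1,-1,0],0,255]]' >/dev/null;python3 st.py
```

```text
press -71.0 89.6 ang 0.67 r 114.3 F [ 4.9 -1.5  5. ] 58.786566853523254
press -72.7 88.1 ang 0.69 r 114.2 F [ 6.9 -0.8  2.8] 58.760520815849304
press -74.0 87.0 ang 0.705 r 114.2 F [7.7 0.4 2.8] 58.753520250320435
press -75.0 86.1 ang 0.716 r 114.2 F [ 8.1 -0.2  2.7] 58.75199317932129
```

```bash
python3 - <<'E'
from h import *
a=np.radians(-10.7);X=np.array([np.cos(a),np.sin(a)]);Y=np.array([-X[1],X[0]])
def bar(W,n):
    p=(W[...,:2]*1000-[654.6,62])@np.c_[X,Y];r=np.hypot(p[...,0],p[...,1]);t=np.arctan2(-p[...,0],p[...,1])
    m=(W[...,2]>.158)&(W[...,2]<.168)&(r>50)&(r<98)&(t>-.3)&(t<1.2)
    q=p[m]; v=cv2.fitLine(q.astype(np.float32),cv2.DIST_HUBER,0,.01,.01).ravel() if m.sum()>5 else [0,1,0,0]
    print(n,m.sum(),"ang mean",t[m].mean().round(3),"med",np.median(t[m]).round(3),"line",np.arctan2(-v[0]*np.sign(v[1]),abs(v[1])).round(3))
bar(np.load("scene0.npz")["W"],"scene0");bar(np.load("top0.npz")["W"],"top0");bar(np.load("w2.npz")["W"],"w2")
for n in ("scene","top","wrist"):
    c=read_camera(n);bar(cloud(c),n)
    if n=="wrist": cv2.imwrite("pics/w4.png",c["frame"])
E
python3 st.py
```

```text
scene0 96 ang mean -0.049 med -0.059 line -0.105
top0 151 ang mean -0.001 med -0.0 line 0.002
w2 1226 ang mean 0.016 med 0.018 line -0.178
scene 102 ang mean 0.668 med 0.66 line 0.728
top 63 ang mean 0.72 med 0.719 line 0.529
wrist 377 ang mean 0.832 med 0.83 line 0.713
press -75.0 86.1 ang 0.716 r 114.2 F [ 7.5 -0.   4.4] 58.752769231796265
```

View pics/w4.png

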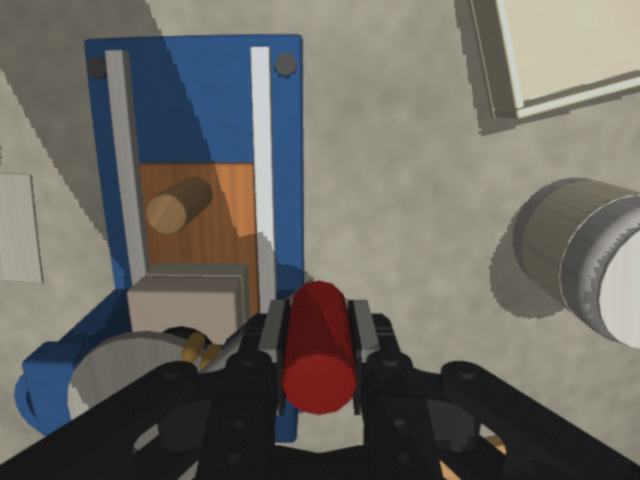

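The handle sits centred between the pads at (320,345). The scene and top cameras both put the lever at about 0.72 rad, midway between the third and fourth clicks, so I'm handing in.

```bash
python3 -c "
from plant import ctrl;print(ctrl.sign_off())"
```

```text
the job is handed in; nothing more can be done
None
```

I slid the sled home against the stop and released its post, then handed in with the gripper holding the red handle at about 0.72 rad, midway between the third and fourth clicks; the third click's force drop didn't show clearly, so that position rests on the arm's own reading and two cameras.

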